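# Clip the tamper onto its bracket eye

## Robot

A 6-joint arm with a two-finger parallel gripper is mounted at the origin on the work surface. World frame = base frame: x ahead of the robot, y to its left, z up, the work surface at z = 0. Lengths are in m, angles in degrees, forces in N, time in s.
With the tool pointing down it reaches from about 0.275 to 0.825 m from the base axis. Payload 4.9 kg.
Tool frame: the origin (TCP) lies at the centre of the arm's flange, where the gripper is bolted on; the fingertips stand 173 mm ahead of it and the grasp point (between the pads) lies 155 mm ahead of it; x points along the fingers, y is the direction in which the jaws open and shut, and the axes are right-handed (so a half turn about x gives the same grasp; the last joint's range is limited). The gripper opens to 85 mm and grips with 20 to 120 N. Pads are 22 mm wide; open, the fingers measure 114 mm over their backs; the gripper's body (76 mm by 85 mm) begins 54 mm behind the grasp point. The pads swing forward as they close: fully open they stand 13 mm farther back than shut.
Start: joints at [-77.418, 18.69, -11.035, 60.275, 0, 82.311], TCP at [0.191, -0.516, 0.405] pointing down, gripper open.
Joint ranges: [-152.03, 152.03], [-55.5, 102.48], [-74.3, 77.21], [-110.64, 120.58], [-84.22, 78.4], [-180, 180]. Speed limits (degrees/s): [147.25, 147.25, 180, 180, 180, 180].

## Interface

Orientations are given as [roll, pitch, yaw] about the fixed x, y, z axes, in that order (R = Rz(yaw) Ry(pitch) Rx(roll)).
In Python, from cell import manip gives the robot as it stands.
- The arm moves only by the tool carry_out, never from a script. Its argument "targets" is text: rows parted by semicolons, each of 6 numbers parted by spaces: the shift along the tool's x, y, z in m, then the turn, a rotation vector about the tool's x, y, z in degrees. In form: x y z rx ry rz; .... A call has exactly 8 rows; each row is the pose to reach, as a shift and turn from the pose commanded when the call began, along the tool's axes at that moment; what a row does not reach only later rows make up. A row lasts 1/10 s, in which the tool goes at most 50 mm and 8.59 degrees, less where a joint would pass 70% of its speed; a pose out of reach is approached as far as the arm can. A call with a gripper value outside its range is refused whole. "grip" is the finger opening in m, from 0 to 0.0854, set as the call begins (left out, the last holds). The fingers move at their own pace and stop on an object; the grip force is fixed at half the most. Time passes only in rows, so rows that repeat a pose let the fingers close, or fill a call up. It gives the time, the measured TCP pose, the force and the opening at its end, in the units of the state.
- manip.state(): the state, without advancing time (a new reading comes with each control period).
- manip.snapshot(name): name is "scene" or "top" or "wrist"; returns the picture (420x560x3 uint8, blue, green, red); there is no depth.
- manip.get_calibration(name): a dict with "mtx" (3x3 intrinsics, pixels), "k1" (the pictures are not rectified: a ray, as slopes to the right and down, at radius r is drawn at 1 + k1 r^2 times it, then the intrinsics apply), "R" (3x3) and "t" (3): a world point X has camera coordinates R X + t. Camera axes: x right, y down, z forward; pixel columns grow to the right and rows downward; lengths in m; the calibration is good to about 2 mm. A picture is of the moment at which its call begins: read the wrist's pose just before it. get_calibration takes no time and is no camera call; for the wrist camera it gives the pose at the moment of the call.
- manip.job_done(): hands the job in, once; it reports no verdict.
Trained networks look in the newest picture that a camera, given by its name, has taken for a name from the list of things; names that differ only in an ending like _2 or _b are one class to them, and where a whole thing is asked for, a point or a joint stands for the part that bears it (a point fixed in the world has none). Each returns a list of dicts, best first, with "p" (0 to 1); they miss things now and then, are a little off and sometimes report something else, mostly with a low value. They report only what shows in the picture. A call takes as long as a camera call. They do not tell look-alikes from the thing itself.
- manip.regions_of(camera, name): "region" (420x560 bool, what is visible of it) and "at" ([column, row] in pixels, amid what is visible of it).
- manip.tip_of(camera, name): "at" ([column, row] in pixels: a listed point, or the origin of a listed thing).
The state is a dict: "clock": time; "joint_pos": joint angles; "qvel": joint speeds; "effort": joint torques, N m; "position": TCP position; "eef_rot": TCP orientation; "force": force on the tool from outside, world axes, zero at the start; "ft_torque": the same for the moment, N m; "opening": finger opening in m.
Only numpy, scipy, OpenCV 4.12 (cv2) and the standard library are available. Lean on these libraries where they do the work, as an engineer would, in place of code of your own. Each camera call takes 0.05 s, during which the arm holds its last target.

## Task

Hang the coffee tamper that has the snap hook on its top from the eye of the steel bracket: press the hook's sprung gate against the eye's front bar until the bar is inside the hook and the gate has sprung shut behind it, then let the tamper hang still from the bar, clear of the counter. Feel your way: the eye slides in a slot and is clamped nearer or farther than its listed place, and neither pushing nor landing may load it with more than about 15 N. Leave the other things on the counter where they are.

Things in the scene. Friction and masses are not known exactly. Their poses are not given: they have to be found in the camera images.
- tab (a point): Centre of the grip tab on top of the hooked tamper: a flat upright steel plate 30 mm wide (own x), 12 mm thick (own y), 32 mm high. It is 170 mm above the foot's underside. Own x is level and points out through the gate; z up. The snap hook hangs below the tab in the x-z plane, 12 mm thick. While held it cannot be measured; see the next entries for the hook's sizes.
- nose (a point): Tip of the hook's fixed nose: 40 mm below the tab's centre, 12 mm ahead in x; the nose is 6 mm thick in x and hangs from the crown. Below it the opening is shut by the gate, 5 mm thick. The solid back's inner face is 15.5 mm behind this point, so the inside is 12.5 mm wide. The bar must meet the gate 5 to 12 mm below this point (7 to 8 best); lower, the gate jams before the bar is past the nose.
- crown (a point): Middle of the crown's underside inside the hook, 24 mm below the tab's centre, 16 mm above the nose's tip: where the bar bears at last. Push the bar in past the nose until it meets the solid back or nearly; then lower the hook about 20 mm: the bar slides off the gate's tip up into the crown and the gate springs shut under it.
- gate (a joint): Angle of the gate (rad): 0 shut, 0.75 fully pushed in (hard stop, tip in a groove of the back). It turns inward about a pivot at its lower end, 30 mm below the nose's tip. A spring shuts it; opening it by its upper half takes about 1.5 N at first and 3 to 5 N when well open.
- eye_mid (a point): Middle of the eye's front bar (8 mm round steel, running along this frame's y, centre 182 mm above the counter, 40 mm free between the legs) for the slide in the middle of its slot. Press in +x. The slide is clamped at an unknown place: the real bar lies up to 30 mm nearer or farther along x than this point. Along x the eye yields like a stiff spring, about 10 N per mm, and comes back.
- bracket: Steel bracket fixed to the counter: foot plate, upright strap, and on top a level U-shaped eye whose two legs run 92 mm back (+x) from the front bar to a clamped slide. The strap stands 97 mm behind the slot-middle place of the bar; nothing is higher than 6 mm above the bar's centre. Origin on the counter straight below eye_mid, same axes.
- tamper: The hooked tamper: loose, about 0.35 to 0.55 kg, 186 mm tall, standing upright on a 58 mm round steel foot, wooden handle, steel snap hook on top. Origin at the centre of the foot's underside, 1 mm in +x from the tab's centre; axes as the tab's.
- jug: Bystander: steel milk jug with a side handle, 95 mm tall, 68 mm across, standing; origin under its centre.
- plain_tamper: Bystander: tamper without a hook, 88 mm tall, foot 58 mm across; origin under its centre.
- glass0: Bystander: shot glass, 75 mm tall, 60 mm across; origin under its centre.
- glass1: Bystander: shot glass, the same size.
- glass2: Bystander: shot glass, the same size.
- can: Bystander: aluminium coffee can, 118 mm tall, 72 mm across; origin under its centre.
There are look-alikes about, which are no part of the job. What is shaped like the bracket but brown, green or red is not meant.

How it is judged:
By the outcome, as a careful person would: the job done as asked, in the order asked, and still so for the second after the job is handed in, with the robot touching nothing.
It also fails if it takes over 58 s, if anything falls off the work surface, if the arm or the gripper's body presses on something with over 40 N, if the wrist force passes 120 N, or if a joint passes its speed limit or range.

## Working session

There is one attempt and no reset: what is moved stays moved. The work goes in short steps, Python scripts to look and compute and a tool call to move; the robot and the scene stay as the last step left them, time stands still between calls to the robot, and variables do not carry over. Pictures are saved under pics/ and viewed, and the job is handed in when it is done.

Besides the shell and the picture viewer there is one more tool, called as name(argument=value, ...), one argument or row to a line, values as JSON. carry_out: Moves the arm, as the interface text tells. Its arguments: {"type":"object","properties":{"targets":{"type":"string"},"grip":{"type":"number"}},"required":["targets"]}

```bash
mkdir -p pics; ls; python3 - <<'E'
from cell import manip
import cv2
s=manip.state(); print({k:s[k] for k in s})
for c in ["scene","top","wrist"]:
    im=manip.snapshot(c); cv2.imwrite(f"pics/{c}0.png",im)
    k=manip.get_calibration(c); print(c,k)
    if c=="wrist": continue
    for n in ["tab","nose","eye_mid","bracket","tamper"]:
        r=manip.tip_of(c,n); print(n,[(x["at"],round(x["p"],2)) for x in r])
print(manip.state()["clock"])
E
```

```text
pics
{'clock': 0.0, 'joint_pos': array([-7.74198134e+01,  1.87321835e+01, -1.10904364e+01,  6.02747589e+01,
        1.51115639e-03,  8.23102017e+01]), 'qvel': array([-0.02400705,  0.04911016, -0.01927091,  0.00738218, -0.04112641,
        0.01821593]), 'effort': array([ 3.94704257e-04, -4.43398690e+01,  2.62441295e+01,  1.54071115e-02,
       -1.66529835e-04, -8.77242002e-06]), 'position': array([ 0.19049154, -0.51566505,  0.40391194]), 'eef_rot': array([-98.57886048,  89.90260943, 101.69112315]), 'force': array([ 0.17680486, -0.0225473 ,  0.27699555]), 'ft_torque': array([ 0.03151395, -0.00572276, -0.04846115]), 'opening': 0.08539536211639498}
scene {'mtx': array([[428.87295537,   0.        , 278.59624732],
       [  0.        , 428.87295537, 206.60305515],
       [  0.        ,   0.        ,   1.        ]]), 'k1': -0.0979183833839589, 'R': array([[ 0.58374262,  0.81189887, -0.00804833],
       [ 0.6595398 , -0.47993355, -0.5785076 ],
       [-0.47355233,  0.33239134, -0.81563729]]), 't': array([-0.20796472, -0.27462269,  1.44794292])}
tab [([216.7, 217.7], 0.65)]
nose [([222.5, 233
[... 656 characters left out ...]
3, 207.2], 0.52)]
eye_mid [([419.5, 246.7], 0.96), ([263.3, 138.7], 0.93), ([185.6, 285.7], 0.73), ([334.6, 284.5], 0.57)]
bracket [([258.9, 155.5], 0.8), ([401.3, 250.0], 0.65), ([198.3, 285.2], 0.6)]
tamper [([323.6, 218.0], 0.61), ([263.7, 139.7], 0.35)]
wrist {'mtx': array([[353.06628226,   0.        , 280.03636152],
       [  0.        , 353.06628226, 205.64079704],
       [  0.        ,   0.        ,   1.        ]]), 'k1': -0.059845596644859854, 'R': array([[ 3.47107310e-01, -9.37825168e-01, -6.85653527e-04],
       [-9.05591731e-01, -3.35366942e-01,  2.59677936e-01],
       [-2.43762449e-01, -8.95151876e-02, -9.65695034e-01]]), 't': array([-0.54942256, -0.03448452,  0.37813439])}
0.65
```

View pics/scene0.png

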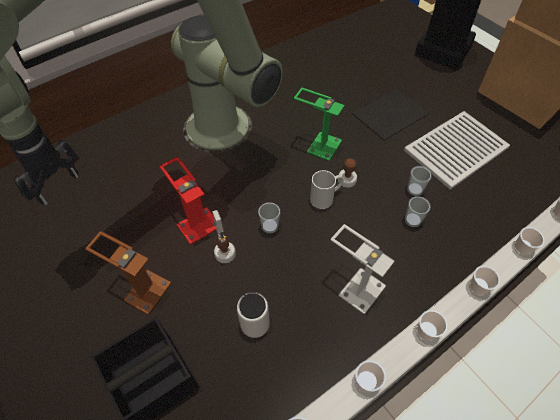

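View pics/top0.png

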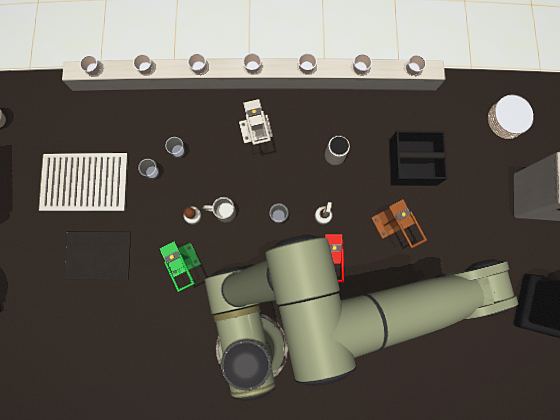

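View pics/wrist0.png

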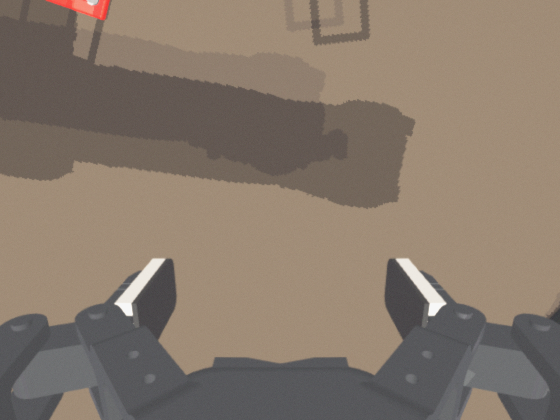

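```bash
cat > h.py <<'E'
import numpy as np, cv2
from cell import manip
def ray(c,px,cal=None):
    k=cal or manip.get_calibration(c)
    m=k["mtx"]; d=np.array([(px[0]-m[0,2])/m[0,0],(px[1]-m[1,2])/m[1,1]])
    u=d.copy()
    for _ in range(20): u=d/(1+k["k1"]*(u@u))
    R=np.array(k["R"]);t=np.array(k["t"])
    v=R.T@np.array([u[0],u[1],1.]); return -R.T@t, v/np.linalg.norm(v)
def onz(c,px,z,cal=None):
    o,v=ray(c,px,cal); return o+v*(z-o[2])/v[2]
def tri(rays):
    A=np.zeros((3,3));b=np.zeros(3)
    for o,v in rays:
        P=np.eye(3)-np.outer(v,v);A+=P;b+=P@o
    X=np.linalg.solve(A,b)
    return X,[np.linalg.norm((np.eye(3)-np.outer(v,v))@(X-o)) for o,v in rays]
def proj(c,X,cal=None):
    k=cal or manip.get_calibration(c)
    p=np.array(k["R"])@np.array(X)+np.array(k["t"]);u=p[:2]/p[2];u=u*(1+k["k1"]*(u@u))
    return np.array([k["mtx"][0,0]*u[0]+k["mtx"][0,2],k["mtx"][1,1]*u[1]+k["mtx"][1,2]])
E
python3 - <<'E'
from h import *
print("tab",tri([ray("scene",(216.7,217.7)),ray("top",(328.3,206.7))]), onz("scene",(216.7,217.7),.17),onz("top",(328.3,206.7),.17))
print("tfoot",onz("scene",(221.1,253.7),0),onz("top",(323.6,218),0))
print("eye",tri([ray("scene",(337.9,234.7)),ray("top",(263.3,138.7))]),onz("scene",(337.9,234.7),.182),onz("top",(263.3,138.7),.182))
a=cv2.imread("pics/scene0.png");b=cv2.imread("pics/top0.png")
def z(im,x,y,w,h,s): return cv2.resize(im[y:y+h,x:x+w],None,fx=s,fy=s,interpolation=cv2.INTER_CUBIC)
A=z(a,315,215,90,100,4);B=z(a,190,200,60,70,4)
C=z(b,230,90,60,70,6)
D=z(b,305,190,45,45,6)
def pad(l):
    H=max(i.shape[0] for i in l); return np.hstack([np.pad(i,((0,H-i.shape[0]),(0,6),(0,0))) for i in l])
cv2.imwrite("pics/z1.png",pad([A,B]));cv2.imwrite("pics/z2.png",pad([C,D]))
E
```

```text
tab (array([ 0.43711864, -0.23747036,  0.1750706 ]), [np.float64(0.0003979445367326618), np.float64(0.00039794453673276014)]) [ 0.43364358 -0.23659322  0.17      ] [ 0.43810031 -0.23766911  0.17      ]
tfoot [ 0.43119139 -0.24629739  0.        ] [ 0.42741475 -0.24015556  0.        ]
eye (array([ 0.64674593, -0.04047627,  0.18524725]), [np.float64(0.00021238055182181125), np.float64(0.00021238055182177677)]) [ 0.64551801 -0.03871272  0.182     ] [ 0.64760033 -0.04059496  0.182     ]
```

View pics/z1.png

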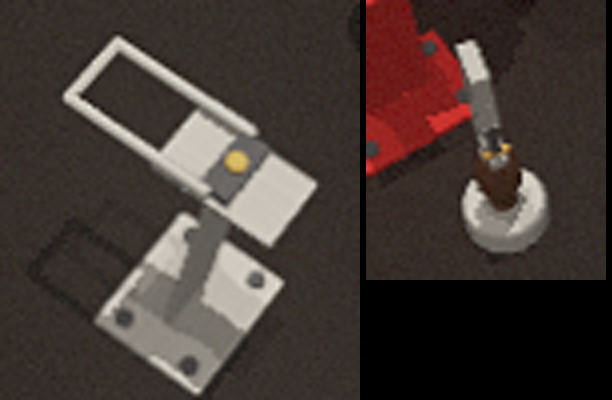

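View pics/z2.png

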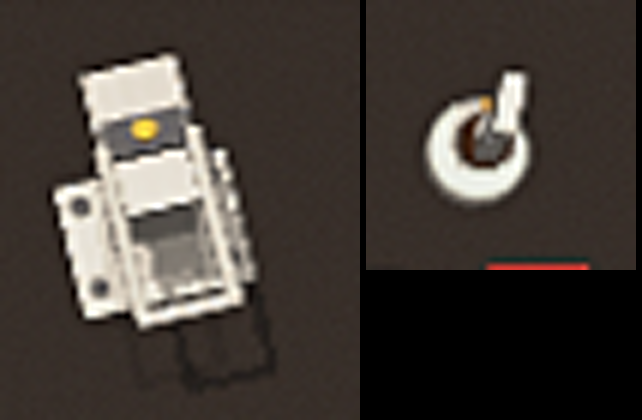

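```bash
cat >> h.py <<'E'
from scipy.spatial.transform import Rotation as Ro
def tool():
    s=manip.state(); return np.array(s["position"]),Ro.from_euler("xyz",s["eef_rot"],degrees=True).as_matrix()
E
python3 - <<'E'
from h import *
np.set_printoptions(precision=4,suppress=True)
p,R=tool();print(p);print(R)
k=manip.get_calibration("wrist");C=-k["R"].T@k["t"];print("cam in tool",R.T@(C-p));print(R.T@k["R"].T)
k2=manip.get_calibration("scene");print(-k2["R"].T@k2["t"])
P=[(344.5,225.5),(332,239.3)];Q=[(270,140),(253.5,143.7)]
for z in(.182,):
    for q in P: print("s",onz("scene",q,z))
    for q in Q: print("t",onz("top",q,z))
# legs, decals
for q in [(98,130),(141,322),(195,125),(240,300)]: print("leg",onz("top",(230+q[0]/6,90+q[1]/6),.182))
for q in [(118,42),(68,97),(258,130),(212,195)]: print("legs",onz("scene",(315+q[0]/4,215+q[1]/4),.182))
for q in [(513-366,75),(505-366,125)]: print("tabtop",onz("top",(305+q[0]/6,190+q[1]/6),.186))
print("noseS",onz("scene",(222.5,233),.13),"T",onz("top",(326.3,207.2),.13))
print("red",onz("top",(335,236),.185),onz("top",(335,280),.182))
E
```

```text
[ 0.1906 -0.5159  0.4047]
[[-0.      0.3465 -0.9381]
 [-0.     -0.9381 -0.3465]
 [-1.     -0.      0.    ]]
cam in tool [ 0.0309 -0.0004 -0.0653]
[[ 0.0007 -0.2597  0.9657]
 [ 1.      0.0008 -0.0005]
 [-0.0007  0.9657  0.2597]]
[ 0.9882 -0.4442  1.0205]
s [ 0.6354 -0.01    0.182 ]
s [ 0.647  -0.0575  0.182 ]
t [ 0.6435 -0.0612  0.182 ]
t [ 0.6317 -0.0106  0.182 ]
leg [0.735  0.0124 0.182 ]
leg [ 0.6318 -0.0106  0.182 ]
leg [ 0.7376 -0.0378  0.182 ]
leg [ 0.6435 -0.0612  0.182 ]
legs [ 0.6354 -0.01    0.182 ]
legs [ 0.6469 -0.0574  0.182 ]
legs [0.727  0.0154 0.182 ]
legs [ 0.7421 -0.0335  0.182 ]
tabtop [ 0.4483 -0.2397  0.186 ]
tabtop [ 0.423  -0.2353  0.186 ]
noseS [ 0.4547 -0.2386  0.13  ] T [ 0.443  -0.2359  0.13  ]
red [ 0.3475 -0.2545  0.185 ] [ 0.2176 -0.2527  0.182 ]
```

carry_out(
  targets="0 -0.022 -0.041 3.8 0 0; 0 -0.044 -0.082 7.6 0 0; 0 -0.066 -0.123 11.4 0 0; 0 -0.088 -0.164 15.2 0 0; 0 -0.110 -0.205 19 0 0; 0 -0.132 -0.246 22.8 0 0; 0 -0.154 -0.287 26.6 0 0; 0 -0.175 -0.327 30.3 0 0",
)

```text
clock: 1.45
position: [0.4377, -0.2368, 0.405]
eef_rot: [155.2, 90.0, -35.0]
force: [-0.3, -0.1, -0.5]
opening: 0.0856
```

```bash
python3 - <<'E'
from h import *
np.set_printoptions(precision=4,suppress=True)
cal=manip.get_calibration("wrist")
im=manip.snapshot("wrist"); cv2.imwrite("pics/w1.png",im)
p,R=tool();print(p,R)
for n in ["tab","nose","crown","tamper"]:
    r=manip.tip_of("wrist",n)
    z={"tab":.17,"nose":.13,"crown":.146,"tamper":0}[n]
    print(n,[(x["at"],round(x["p"],2),onz("wrist",x["at"],z,cal)) for x in r])
print(manip.state()["clock"])
E
```

```text
[ 0.4408 -0.2327  0.405 ] [[ 0.0041 -0.172  -0.9851]
 [ 0.0037 -0.9851  0.172 ]
 [-1.     -0.0044 -0.0034]]
tab [([280.2, 226.7], 0.88, array([ 0.4348, -0.2362,  0.17  ]))]
nose []
crown [([277.0, 213.1], 0.59, array([ 0.4368, -0.2344,  0.146 ]))]
tamper [([276.8, 174.0], 0.75, array([ 0.4381, -0.2331,  0.    ]))]
1.7
```

View pics/w1.png

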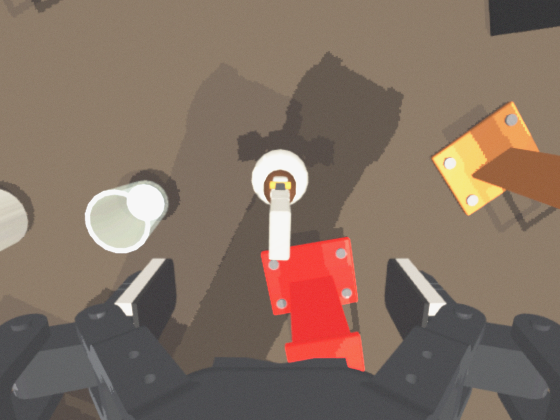

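```bash
python3 - <<'E'
from h import *
np.set_printoptions(precision=4,suppress=True)
cal=manip.get_calibration("wrist")
s=manip.state();print(s["position"],s["eef_rot"],s["qvel"])
im=manip.snapshot("wrist"); cv2.imwrite("pics/w2.png",im)
for n in ["tab","crown"]:
    r=manip.tip_of("wrist",n)
    z={"tab":.17,"nose":.13,"crown":.146,"tamper":0}[n]
    print(n,[(x["at"],round(x["p"],2),onz("wrist",x["at"],z,cal)) for x in r])
p,R=tool();print(p,R); k=manip.get_calibration("wrist");print(R.T@(-k["R"].T@k["t"]-p))
cv2.imwrite("pics/z3.png",cv2.resize(im[130:280,200:360],None,fx=4,fy=4,interpolation=cv2.INTER_CUBIC))
s=manip.state();print(s["clock"],s["position"],s["eef_rot"],s["qvel"],s["force"],s["joint_pos"])
for q in [(255.,0),]: pass
E
```

```text
[ 0.4366 -0.2385  0.4047] [  57.035    89.9721 -132.9324] [-1.8888 -0.001  -0.1572 -0.0071  0.0019  0.191 ]
tab [([277.2, 226.2], 0.82, array([ 0.4342, -0.2362,  0.17  ]))]
crown [([273.7, 210.4], 0.68, array([ 0.4378, -0.2342,  0.146 ]))]
[ 0.436  -0.2395  0.4047] [[-0.0002 -0.1761 -0.9844]
 [-0.0001 -0.9844  0.1761]
 [-1.      0.0002  0.0002]]
[ 0.0309 -0.0001 -0.0651]
1.85 [ 0.436  -0.2395  0.4047] [  35.3349   89.9846 -154.8071] [-0.2888 -0.0431  0.0316 -0.1485  0.0766  0.2226] [ 0.8824 -0.7595 -0.8446] [-37.2899  13.1385 -18.6605  58.2081  -0.0136 152.8521]
```

View pics/z3.png

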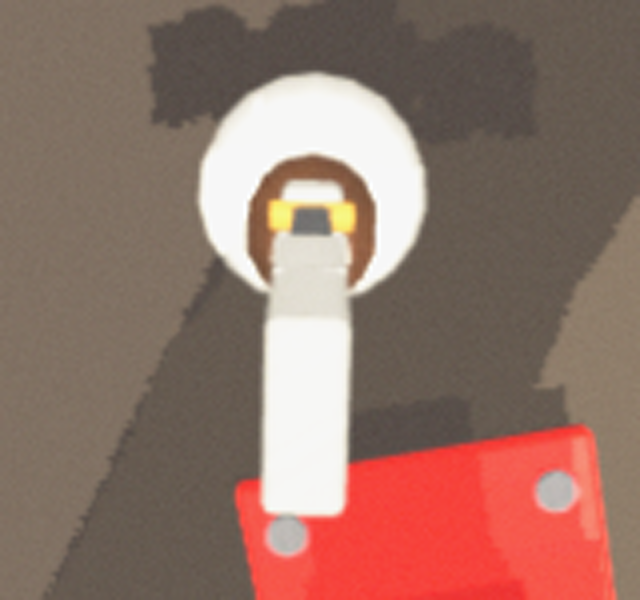

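```bash
python3 - <<'E'
from h import *
np.set_printoptions(precision=4,suppress=True)
cal=manip.get_calibration("wrist")
c=[onz("wrist",(200+a/4,130+b/4),.186,cal) for a,b in [(266,318),(350,318),(346,514),(262,514)]]
c=np.array(c);print(c,c.mean(0))
d=(c[0]+c[1]-c[2]-c[3])/2;print("yaw",np.degrees(np.arctan2(d[1],d[0])),np.linalg.norm(d),np.linalg.norm(c[1]-c[0]))
m=tri([ray("wrist",(276.5,226.2),cal),ray("scene",(216.7,217.7)),ray("top",(328.3,206.7))]);print(m)
p,R=tool();X=c.mean(0);print(R.T@(X-p), R.T@(m[0]-p))
f=[onz("wrist",(200+a/4,130+b/4),.0,cal) for a,b in [(199,190),(427,190),(313,72)]];print("foot",f,(f[0]+f[1])/2)
E
```

```text
[[ 0.4495 -0.2341  0.186 ]
 [ 0.4474 -0.2456  0.186 ]
 [ 0.4187 -0.24    0.186 ]
 [ 0.4208 -0.2282  0.186 ]] [ 0.4341 -0.237   0.186 ]
yaw -11.361879353442557 0.029256788000573745 0.011597761730377963
(array([ 0.4366, -0.2374,  0.1756]), [np.float64(0.0010485061143218125), np.float64(0.000757808083301351), np.float64(0.0006495896927007643)])
[ 0.2187 -0.0022  0.0022] [ 0.2291 -0.0023 -0.0003]
foot [array([ 0.4375, -0.2064,  0.    ]), array([ 0.4268, -0.2667,  0.    ]), array([ 0.4631, -0.2421,  0.    ])] [ 0.4321 -0.2366  0.    ]
```

carry_out(
  targets="0.01 -0.001 0.001 0.6 0 0; 0.022 -0.002 0.002 1.2 0 0; 0.034 -0.002 0.002 1.2 0 0; 0.046 -0.002 0.002 1.2 0 0; 0.057 -0.002 0.002 1.2 0 0; 0.067 -0.002 0.002 1.2 0 0; 0.073 -0.002 0.002 1.2 0 0; 0.075 -0.002 0.002 1.2 0 0",
)

```text
clock: 2.65
position: [0.4349, -0.236, 0.3289]
eef_rot: [-27.1, 89.9, 141.7]
force: [0.3, 0.7, 0.0]
opening: 0.0855
```

```bash
python3 - <<'E'
from h import *
im=manip.snapshot("wrist"); cv2.imwrite("pics/w3.png",im)
s=manip.state();print(s["position"],s["force"])
E
```

```text
[ 0.43500114 -0.2360869   0.32903333] [0.14082369 0.23219041 1.25628763]
```

View pics/w3.png

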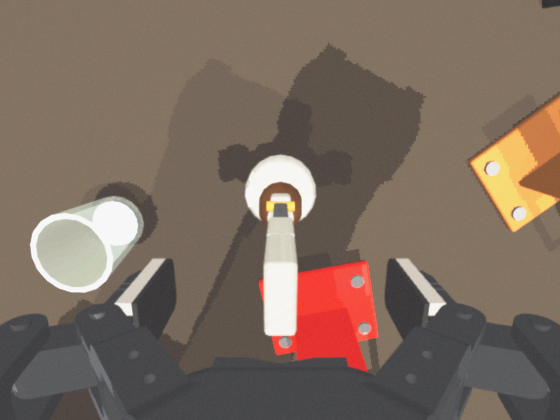

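```bash
python3 - <<'E'
from h import *
np.set_printoptions(precision=4,suppress=True)
cal=manip.get_calibration("wrist");p,R=tool()
c=np.array([onz("wrist",q,.186,cal) for q in [(266,263),(298,263),(297,335),(264,335)]]);print(c,c.mean(0),R.T@(c.mean(0)-p))
E
```

```text
[[ 0.4501 -0.2339  0.186 ]
 [ 0.4479 -0.2447  0.186 ]
 [ 0.4196 -0.2392  0.186 ]
 [ 0.4219 -0.2273  0.186 ]] [ 0.4349 -0.2363  0.186 ] [ 0.143   0.0003 -0.    ]
```

carry_out(
  targets="0 0 0 0 0 0; 0 0 0 0 0 0; 0 0 0 0 0 0; 0 0 0 0 0 0; 0 0 0 0 0 0; 0 0 0 0 0 0; 0 0 0 0 0 0; 0 0 0 0 0 0",
  grip=0.006,
)

```text
clock: 3.5
position: [0.4353, -0.2363, 0.33]
eef_rot: [175.1, 90.0, -16.1]
force: [1.4, -0.4, 3.6]
opening: 0.0109
```

carry_out(
  targets="-0.005 0 0 0 0 0; -0.02 0 0 0 0 0; -0.04 0 0 0 0 0; -0.06 0 0 0 0 0; -0.08 0 0 0 0 0; -0.10 0 0 0 0 0; -0.12 0 0 0 0 0; -0.13 0 0 0 0 0",
)

```text
clock: 4.3
position: [0.4349, -0.2362, 0.4606]
eef_rot: [90.3, 90.0, -100.9]
force: [0.9, 0.1, -3.9]
opening: 0.0113
```

```bash
python3 - <<'E'
from h import *
np.set_printoptions(precision=4,suppress=True)
im=manip.snapshot("scene"); cv2.imwrite("pics/s1.png",im)
p,R=tool();s=manip.state();print(p,R,s["force"],s["opening"])
for q in [(279,217),(337,160)]: print(onz("top",q,.0))
yaw=np.radians(13.3); ax=np.array([np.cos(yaw),np.sin(yaw),0]);bar=np.array([.639,-.035,0])
for d in(.055,.019):
    T=bar-ax*d;T[2]=.46;print(T,R.T@(T-p))
print("yaw own x",np.degrees(np.arctan2(-R[1,2],-R[0,2])))
E
```

```text
[ 0.4352 -0.2363  0.4616] [[ 0.0014 -0.1947 -0.9809]
 [-0.0013 -0.9809  0.1947]
 [-1.      0.001  -0.0016]] [ 0.6258 -0.4964 -3.2133] 0.010665230907628645
[ 0.4308 -0.0908  0.    ]
[ 0.6275 -0.2895 -0.    ]
[ 0.5855 -0.0477  0.46  ] [ 0.0016 -0.2143 -0.1107]
[ 0.6205 -0.0394  0.46  ] [ 0.0016 -0.2293 -0.1434]
yaw own x -11.229897704215505
```

View pics/s1.png

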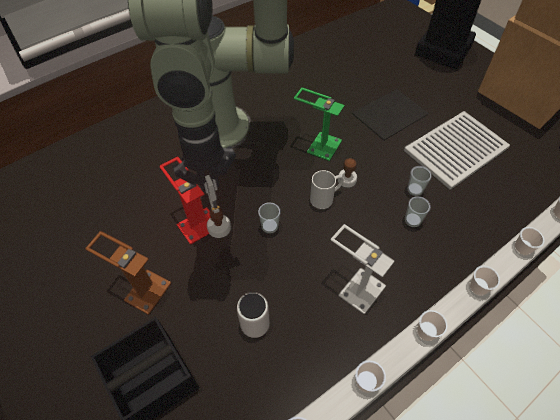

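carry_out(
  targets="0 -0.012 -0.005 -1.5 0 0; 0 -0.036 -0.014 -4.5 0 0; 0 -0.068 -0.027 -8.5 0 0; 0 -0.1 -0.04 -12.5 0 0; 0 -0.132 -0.053 -16.5 0 0; 0 -0.164 -0.065 -20.5 0 0; 0 -0.188 -0.074 -23 0 0; 0 -0.2 -0.079 -24.5 0 0",
)

```text
clock: 5.15
position: [0.5521, -0.0526, 0.4578]
eef_rot: [-43.6, 89.8, 149.9]
force: [-0.1, -0.0, -4.8]
opening: 0.0111
```

```bash
python3 - <<'E'
from h import *
np.set_printoptions(precision=4,suppress=True)
manip.snapshot("scene")
cal=manip.get_calibration("wrist")
im=manip.snapshot("wrist"); cv2.imwrite("pics/w4.png",im)
p,R=tool();s=manip.state();print(p,R,s["force"],s["opening"],s["joint_pos"])
print([ (x["at"],x["p"],onz("wrist",x["at"],.182,cal)) for x in manip.tip_of("wrist","eye_mid")])
cv2.imwrite("pics/t4.png",cv2.resize(manip.snapshot("top")[60:210,180:380],None,fx=4,fy=4,interpolation=cv2.INTER_CUBIC))
E
```

```text
[ 0.5519 -0.0537  0.4582] [[-0.0023  0.2327 -0.9725]
 [ 0.0007 -0.9726 -0.2327]
 [-1.     -0.0012  0.002 ]] [-0.874   0.326  -4.8496] 0.011263730490136965 [-13.1887  17.5847  -4.696   67.8539   0.0089 153.356 ]
[([282.7, 76.1], 0.71, array([ 0.6377, -0.032 ,  0.182 ]))]
```

View pics/w4.png

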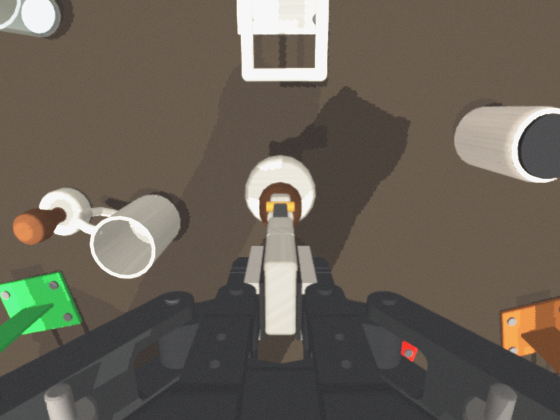

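View pics/t4.png

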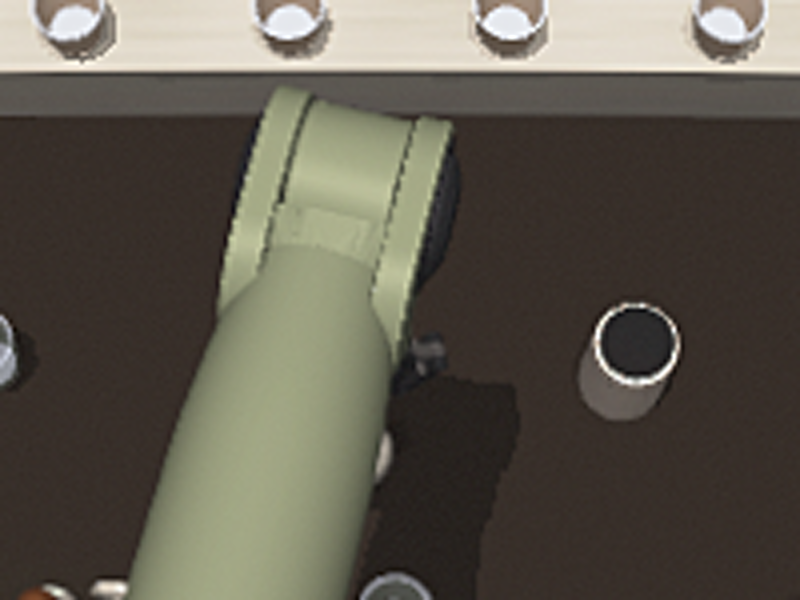

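```bash
python3 - <<'E'
from h import *
np.set_printoptions(precision=4,suppress=True)
cal=manip.get_calibration("wrist");p,R=tool();print(p)
im=cv2.imread("pics/w4.png");cv2.imwrite("pics/z4.png",cv2.resize(im[0:110,200:370],None,fx=4.5,fy=4.5,interpolation=cv2.INTER_CUBIC))
for q in [(242,74),(328,74),(285,74),(244,20),(326,20)]:
    X=onz("wrist",q,.182,cal);print(q,X,R.T@(X-p))
E
```

```text
[ 0.5511 -0.0556  0.4588]
(242, 74) [ 0.6314 -0.0103  0.182 ] [ 0.2766 -0.0256 -0.0891]
(328, 74) [ 0.6445 -0.0656  0.182 ] [ 0.2766  0.0312 -0.0892]
(285, 74) [ 0.6379 -0.0379  0.182 ] [ 0.2766  0.0028 -0.0891]
(244, 20) [ 0.6642 -0.0046  0.182 ] [ 0.2766 -0.0236 -0.1223]
(326, 20) [ 0.6764 -0.0558  0.182 ] [ 0.2766  0.0289 -0.1224]
```

View pics/z4.png

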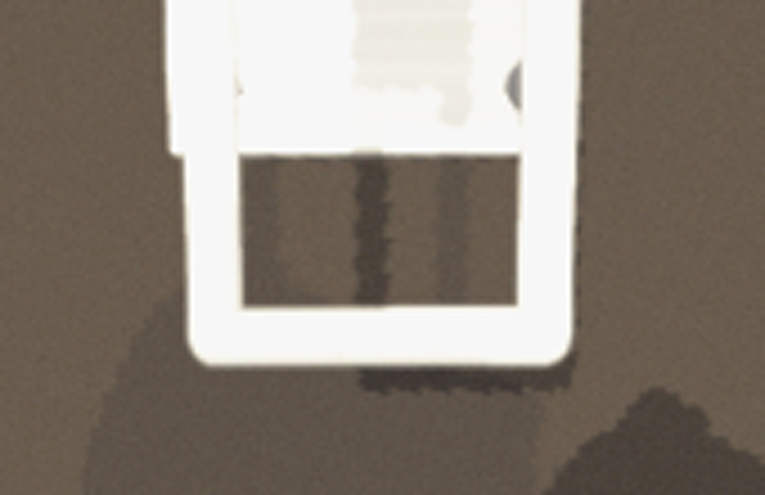

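carry_out(
  targets="0.007 0.001 0 0 0 0; 0.018 0.002 0 0 0 0; 0.03 0.003 0 0 0 0; 0.042 0.003 -0.005 0 0 0; 0.054 0.003 -0.015 0 0 0; 0.063 0.003 -0.025 0 0 0; 0.0695 0.003 -0.035 0 0 0; 0.0705 0.003 -0.04 0 0 0",
)

```text
clock: 6.15
position: [0.5922, -0.0487, 0.3878]
eef_rot: [-33.3, 89.9, 160.0]
force: [-0.3, 0.5, -4.3]
opening: 0.0108
```

```bash
python3 - <<'E'
from h import *
np.set_printoptions(precision=4,suppress=True)
import numpy as np
for i in range(2):
    cal=manip.get_calibration("wrist")
    im=manip.snapshot("wrist"); p,R=tool();s=manip.state();print(p,s["force"])
cv2.imwrite("pics/w5.png",im)
im=manip.snapshot("scene");cv2.imwrite("pics/s5.png",cv2.resize(im[180:330,260:440],None,fx=4,fy=4,interpolation=cv2.INTER_CUBIC))
print(manip.state()["force"])
E
```

```text
[ 0.5926 -0.0486  0.3883] [ 1.3171 -0.7725 -3.6906]
[ 0.5921 -0.0488  0.3888] [-0.3226  0.0053 -4.5569]
[ 0.4161 -0.523  -3.7714]
```

View pics/w5.png

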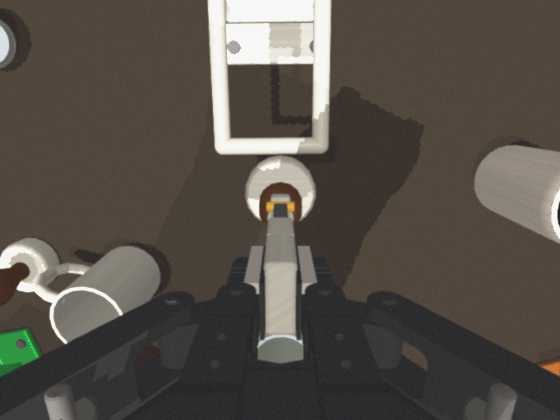

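View pics/s5.png

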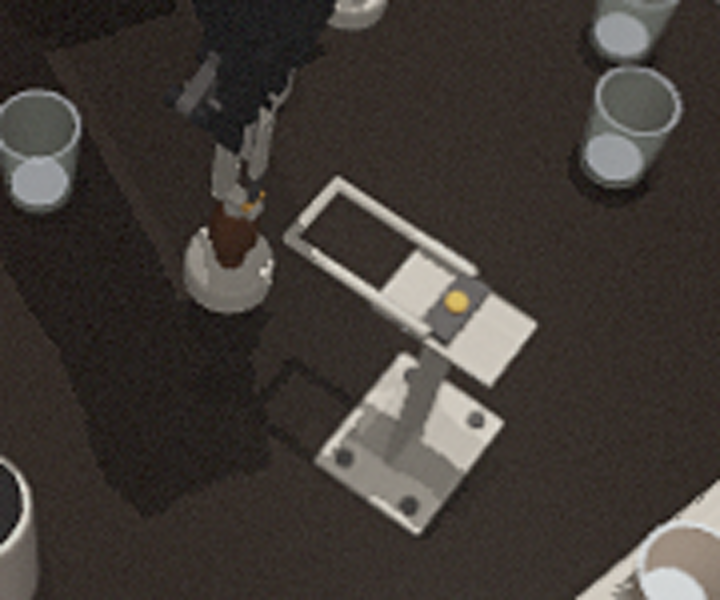

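```bash
python3 - <<'E'
from h import *
np.set_printoptions(precision=4,suppress=True)
cal=manip.get_calibration("wrist");p,R=tool();print(p,R)
im=cv2.imread("pics/w5.png");cv2.imwrite("pics/z5.png",cv2.resize(im[90:240,200:350],None,fx=4,fy=4,interpolation=cv2.INTER_CUBIC))
for q in [(216,146),(328,146),(272,146),(272,138),(272,154)]:
    X=onz("wrist",q,.182,cal);print(q,X,R.T@(X-p))
E
```

```text
[ 0.5916 -0.0489  0.3892] [[ 0.0001  0.2301 -0.9732]
 [-0.0002 -0.9732 -0.2301]
 [-1.      0.0002 -0.    ]]
(216, 146) [ 0.6313 -0.0064  0.182 ] [ 0.2072 -0.0322 -0.0484]
(328, 146) [ 0.6441 -0.0605  0.182 ] [ 0.2072  0.0234 -0.0484]
(272, 146) [ 0.6377 -0.0335  0.182 ] [ 0.2072 -0.0044 -0.0484]
(272, 138) [ 0.6415 -0.0326  0.182 ] [ 0.2072 -0.0044 -0.0523]
(272, 154) [ 0.6338 -0.0344  0.182 ] [ 0.2072 -0.0044 -0.0444]
```

View pics/z5.png

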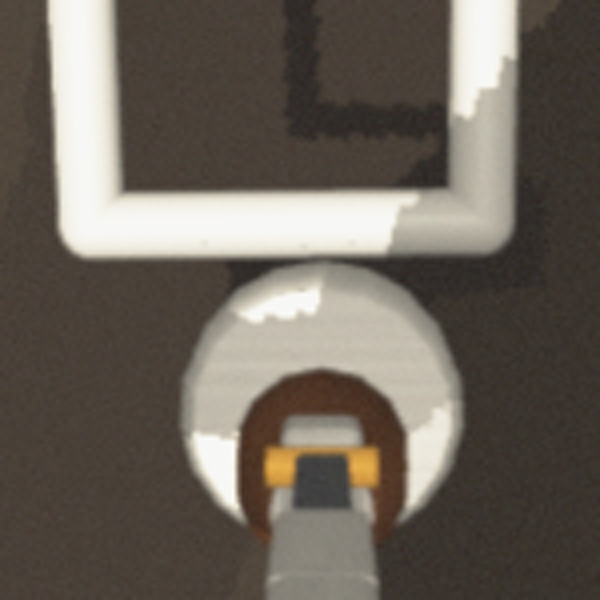

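carry_out(
  targets="0 -0.002 -0.003 0 0 0; 0 -0.004 -0.007 0 0 0; 0 -0.0045 -0.011 0 0 0; 0 -0.0045 -0.015 0 0 0; 0 -0.0045 -0.018 0 0 0; 0 -0.0045 -0.021 0 0 0; 0 -0.0045 -0.023 0 0 0; 0 -0.0045 -0.023 0 0 0",
)

```text
clock: 7.1
position: [0.6127, -0.0394, 0.3891]
eef_rot: [-26.4, 90.0, 166.9]
force: [0.5, -0.2, -4.2]
opening: 0.0113
```

```bash
cat > f.py <<'E'
from h import *
np.set_printoptions(precision=4,suppress=True)
F=[];P=[]
for i in range(3):
    im=manip.snapshot("wrist" if i<2 else "scene")
    if i==1: cv2.imwrite("pics/wz.png",cv2.resize(im[90:240,200:350],None,fx=4,fy=4,interpolation=cv2.INTER_CUBIC))
    if i==2: cv2.imwrite("pics/sz.png",cv2.resize(im[205:285,290:370],None,fx=7,fy=7,interpolation=cv2.INTER_CUBIC))
    s=manip.state();F.append(s["force"]);P.append(s["position"])
p,R=tool()
print(s["clock"],"P",np.mean(P,0),"Ftool",R.T@np.mean(F,0),"each z",[float(round((R.T@f)[2],2)) for f in F],s["opening"],s["ft_torque"])
E
python3 f.py
```

```text
7.25 P [ 0.6124 -0.0395  0.3891] Ftool [ 4.4892 -0.0286  0.1548] each z [-0.7, 0.42, 0.74] 0.01117111926835663 [ 0.0043  0.0067 -0.0176]
```

View pics/wz.png

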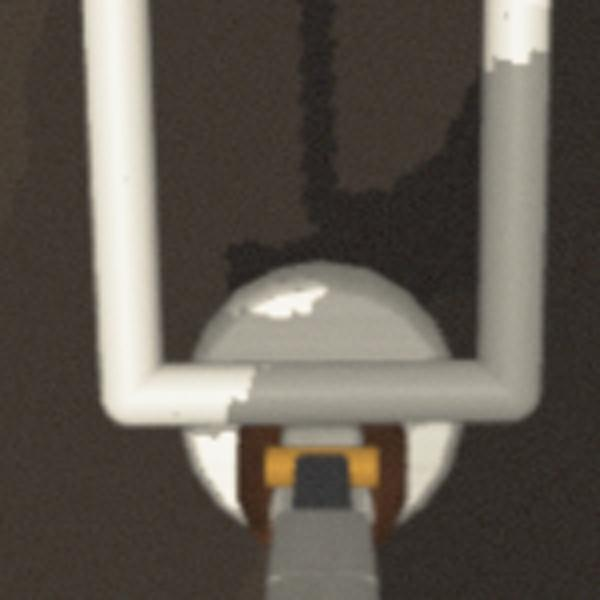

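View pics/sz.png

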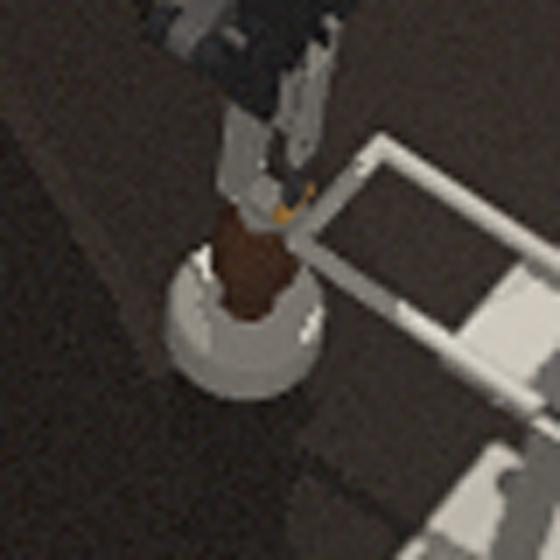

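carry_out(
  targets="0 0 -0.001 0 0 0; 0 0 -0.002 0 0 0; 0 0 -0.003 0 0 0; 0 0 -0.004 0 0 0; 0 0 -0.005 0 0 0; 0 0 -0.006 0 0 0; 0 0 -0.007 0 0 0; 0 0 -0.008 0 0 0",
)

```text
clock: 8.05
position: [0.6204, -0.0376, 0.3892]
eef_rot: [-76.7, 90.0, 116.5]
force: [0.0, 0.2, -4.9]
opening: 0.0111
```

```bash
python3 f.py
```

```text
8.2 P [ 0.6204 -0.0376  0.3892] Ftool [ 4.8383 -0.0035  0.246 ] each z [0.32, 0.18, 0.24] 0.01139192460140515 [-0.0233 -0.0158  0.0014]
```

View pics/wz.png

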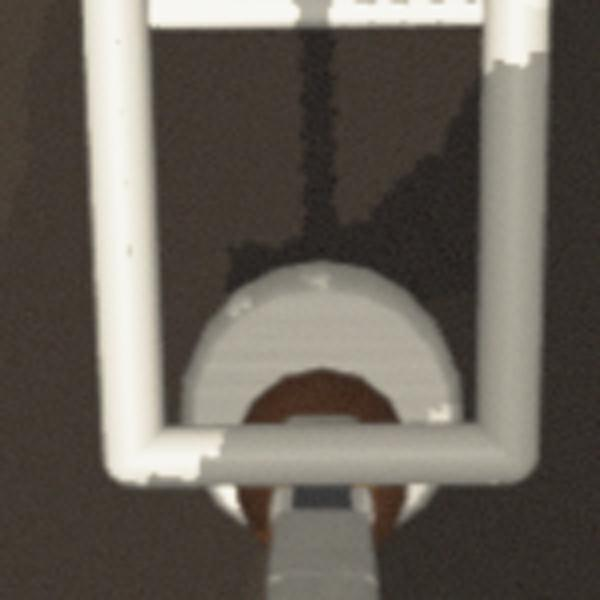

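carry_out(
  targets="0 0 -0.0005 0 0 0; 0 0 -0.001 0 0 0; 0 0 -0.0015 0 0 0; 0 0 -0.002 0 0 0; 0 0 -0.0025 0 0 0; 0 0 -0.003 0 0 0; 0 0 -0.0035 0 0 0; 0 0 -0.004 0 0 0",
)

```text
clock: 9.0
position: [0.6241, -0.0368, 0.3891]
eef_rot: [-0.7, 90.0, -167.5]
force: [-0.6, -0.5, -3.4]
opening: 0.0112
```

```bash
python3 f.py
```

```text
9.15 P [ 0.6241 -0.0367  0.3891] Ftool [ 4.3718 -0.0685  2.0185] each z [2.1, 1.65, 2.31] 0.01090524129931812 [-0.0658  0.373   0.0224]
```

View pics/wz.png

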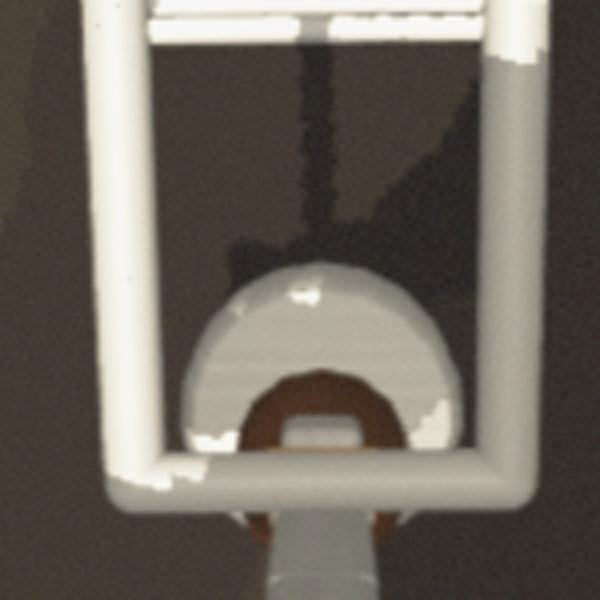

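carry_out(
  targets="0 0 -0.0002 0 0 0; 0 0 -0.0004 0 0 0; 0 0 -0.0006 0 0 0; 0 0 -0.0008 0 0 0; 0 0 -0.001 0 0 0; 0 0 -0.001 0 0 0; 0 0 -0.001 0 0 0; 0 0 -0.001 0 0 0",
)

```text
clock: 9.95
position: [0.6251, -0.0365, 0.3891]
eef_rot: [-4.9, 90.0, -171.7]
force: [-0.8, 0.4, -5.0]
opening: 0.0114
```

```bash
python3 f.py
```

```text
10.1 P [ 0.6251 -0.0365  0.3891] Ftool [ 4.9609 -0.0267  1.865 ] each z [2.18, 2.19, 1.22] 0.010717532036191324 [-0.1442  0.3619 -0.0467]
```

carry_out(
  targets="0 0 -0.001 0 0 0; 0 0 -0.002 0 0 0; 0 0 -0.003 0 0 0; 0 0 -0.004 0 0 0; 0 0 -0.005 0 0 0; 0 0 -0.006 0 0 0; 0 0 -0.007 0 0 0; 0 0 -0.008 0 0 0",
)

```text
clock: 10.9
position: [0.6329, -0.0346, 0.3891]
eef_rot: [3.2, 90.0, -163.5]
force: [-1.7, -0.2, -3.5]
opening: 0.0111
```

```bash
python3 f.py
```

```text
11.05 P [ 0.633  -0.0346  0.3891] Ftool [ 4.4032 -0.1229  1.9027] each z [2.12, 1.53, 2.05] 0.011237962839631407 [-0.1211  0.6297  0.0241]
```

View pics/wz.png

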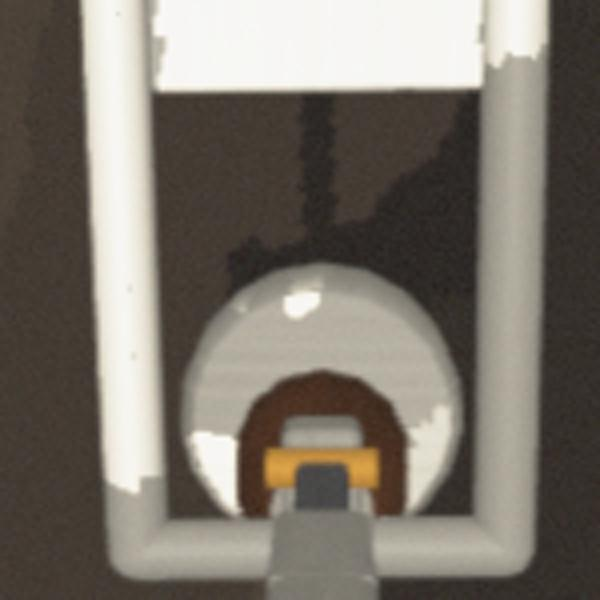

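View pics/sz.png

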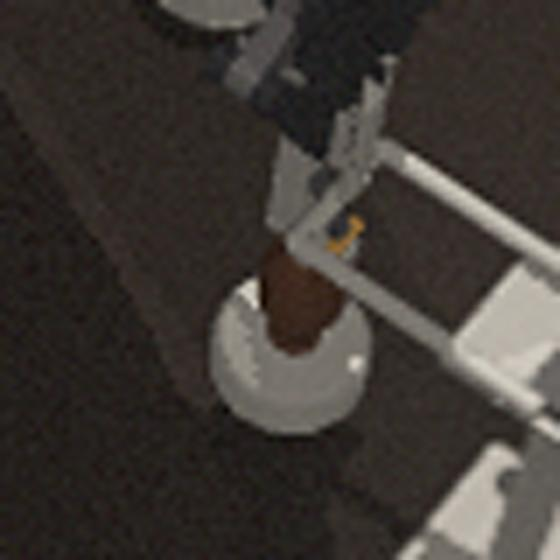

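carry_out(
  targets="0 0 -0.0005 0 0 0; 0 0 -0.001 0 0 0; 0 0 -0.0015 0 0 0; 0 0 -0.002 0 0 0; 0 0 -0.0025 0 0 0; 0 0 -0.003 0 0 0; 0 0 -0.0035 0 0 0; 0 0 -0.004 0 0 0",
)

```text
clock: 11.85
position: [0.6368, -0.0337, 0.3891]
eef_rot: [-10.7, 90.0, -177.5]
force: [-2.7, -0.3, -4.1]
opening: 0.0112
```

```bash
python3 f.py
```

```text
12.0 P [ 0.6369 -0.0337  0.3891] Ftool [4.7626 0.038  2.3619] each z [2.78, 2.23, 2.08] 0.011143663830429348 [-0.1755  0.6161 -0.0389]
```

carry_out(
  targets="0 0 -0.0002 0 0 0; 0 0 -0.0004 0 0 0; 0 0 -0.0006 0 0 0; 0 0 -0.0008 0 0 0; 0 0 -0.001 0 0 0; 0 0 -0.001 0 0 0; 0 0 -0.001 0 0 0; 0 0 -0.001 0 0 0",
)

```text
clock: 12.8
position: [0.6378, -0.0335, 0.3892]
eef_rot: [-159.7, 90.0, 33.6]
force: [-2.7, -0.8, -4.6]
opening: 0.0109
```

```bash
python3 f.py
```

```text
12.95 P [ 0.6378 -0.0335  0.3892] Ftool [5.4488 0.5909 2.8106] each z [3.15, 2.51, 2.78] 0.011069910742313007 [-0.1332  0.6602 -0.0244]
```

View pics/wz.png

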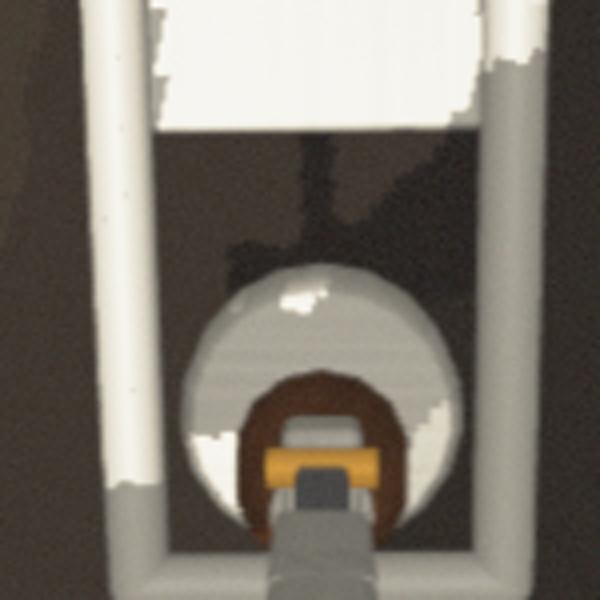

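carry_out(
  targets="0 0 -0.0002 0 0 0; 0 0 -0.0004 0 0 0; 0 0 -0.0006 0 0 0; 0 0 -0.0008 0 0 0; 0 0 -0.001 0 0 0; 0 0 -0.001 0 0 0; 0 0 -0.001 0 0 0; 0 0 -0.001 0 0 0",
)

```text
clock: 13.75
position: [0.6388, -0.0333, 0.3892]
eef_rot: [-171.4, 90.0, 21.9]
force: [-2.5, -0.7, -4.7]
opening: 0.0108
```

```bash
python3 f.py
```

```text
13.9 P [ 0.6387 -0.0333  0.3892] Ftool [4.8777 0.2657 2.8522] each z [2.78, 3.21, 2.57] 0.011287339851240245 [-0.1662  0.5897 -0.0313]
```

carry_out(
  targets="0 0 -0.0002 0 0 0; 0 0 -0.0004 0 0 0; 0 0 -0.0006 0 0 0; 0 0 -0.0008 0 0 0; 0 0 -0.001 0 0 0; 0 0 -0.001 0 0 0; 0 0 -0.001 0 0 0; 0 0 -0.001 0 0 0",
)

```text
clock: 14.7
position: [0.6397, -0.033, 0.3892]
eef_rot: [-154.6, 90.0, 38.7]
force: [-2.0, -0.2, -5.0]
opening: 0.011
```

```bash
python3 f.py
```

```text
14.85 P [ 0.6397 -0.033   0.3892] Ftool [ 5.4722 -0.2837  2.8659] each z [2.6, 3.38, 2.61] 0.010886615541806827 [-0.2022  0.6657  0.0353]
```

carry_out(
  targets="0 0 -0.0002 0 0 0; 0 0 -0.0004 0 0 0; 0 0 -0.0006 0 0 0; 0 0 -0.0008 0 0 0; 0 0 -0.001 0 0 0; 0 0 -0.001 0 0 0; 0 0 -0.001 0 0 0; 0 0 -0.001 0 0 0",
)

```text
clock: 15.65
position: [0.6404, -0.0329, 0.3891]
eef_rot: [1.2, 89.9, -165.6]
force: [-5.5, -0.7, -4.4]
opening: 0.0108
```

```bash
python3 f.py
```

```text
15.8 P [ 0.6404 -0.0329  0.3891] Ftool [ 4.9723 -0.0093  5.0994] each z [5.52, 5.03, 4.75] 0.010586801364065826 [-0.3008  1.2449  0.0156]
```

View pics/wz.png

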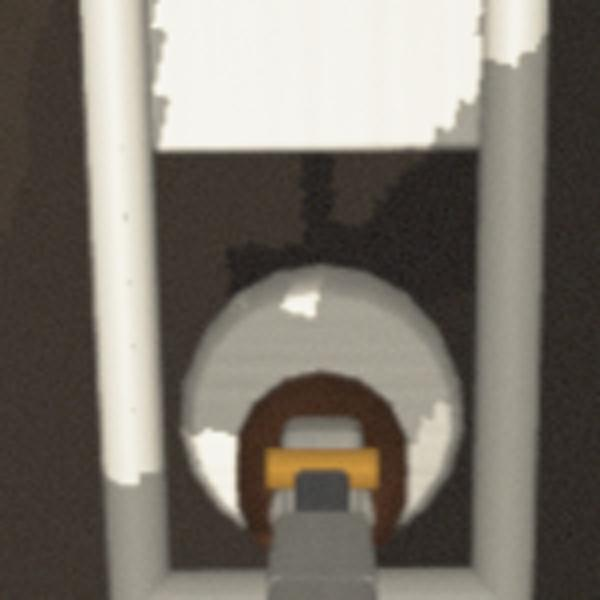

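View pics/sz.png

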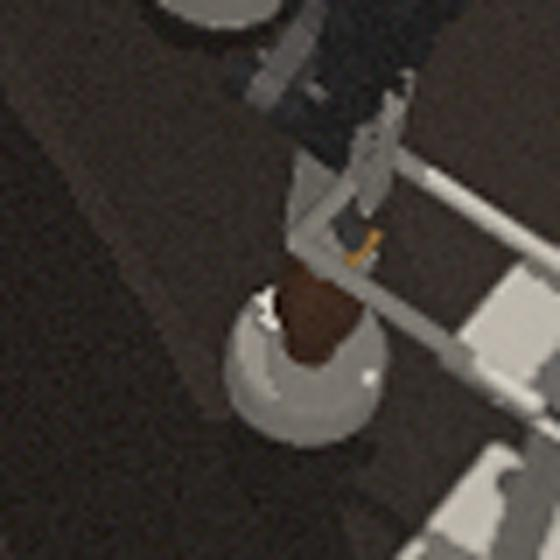

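carry_out(
  targets="0.001 0 0.0003 0 0 0; 0.002 0 0.0005 0 0 0; 0.003 0 0.0005 0 0 0; 0.004 0 0.0005 0 0 0; 0.005 0 0.0005 0 0 0; 0.006 0 0.0005 0 0 0; 0.007 0 0.0005 0 0 0; 0.008 0 0.0005 0 0 0",
)

```text
clock: 16.6
position: [0.6402, -0.0329, 0.381]
eef_rot: [-37.9, 90.0, 155.4]
force: [-4.3, -0.9, -2.0]
opening: 0.0115
```

```bash
python3 f.py
```

```text
16.75 P [ 0.6402 -0.0329  0.381 ] Ftool [ 4.5187 -0.2842  5.3949] each z [5.27, 5.42, 5.5] 0.011253314540829406 [-0.2414  1.0771  0.0127]
```

carry_out(
  targets="0.001 0 0 0 0 0; 0.002 0 0 0 0 0; 0.003 0 0 0 0 0; 0.004 0 0 0 0 0; 0.005 0 0 0 0 0; 0.006 0 0 0 0 0; 0.007 0 0 0 0 0; 0.008 0 0 0 0 0",
)

```text
clock: 17.55
position: [0.6402, -0.033, 0.3738]
eef_rot: [135.1, 89.9, -31.6]
force: [-6.5, -1.5, -0.4]
opening: 0.0108
```

```bash
python3 f.py
```

```text
17.7 P [ 0.6402 -0.033   0.3736] Ftool [1.2339 0.4778 5.3586] each z [5.59, 5.18, 5.3] 0.011228430278671745 [-0.3224  1.3036  0.0043]
```

View pics/wz.png

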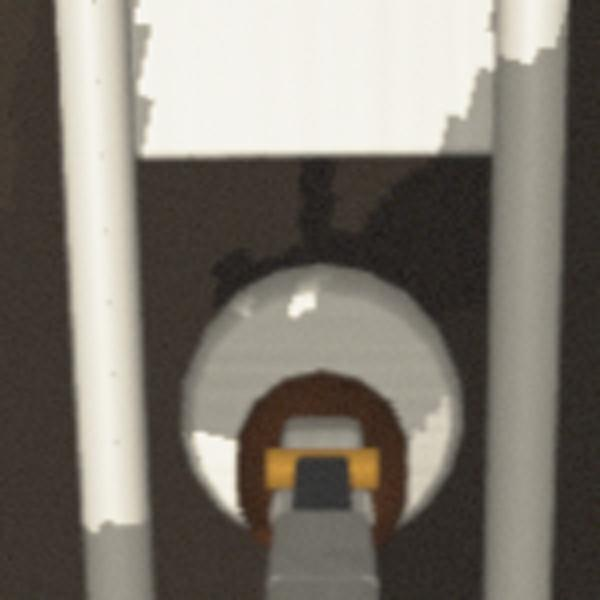

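View pics/sz.png

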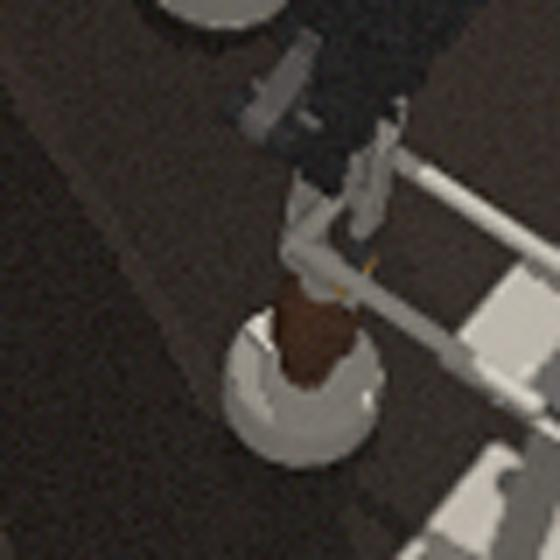

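carry_out(
  targets="0 0 0.0005 0 0 0; 0 0 0.001 0 0 0; 0 0 0.0015 0 0 0; 0 0 0.0015 0 0 0; 0.0005 0 0.0015 0 0 0; 0.001 0 0.0015 0 0 0; 0.001 0 0.0015 0 0 0; 0.001 0 0.0015 0 0 0",
)

```text
clock: 18.5
position: [0.639, -0.0332, 0.3721]
eef_rot: [-169.5, 90.0, 23.8]
force: [-0.0, -0.1, -4.0]
opening: 0.0112
```

```bash
python3 f.py
```

```text
18.65 P [ 0.6389 -0.0332  0.3722] Ftool [ 4.5362 -0.2578  0.2335] each z [0.07, 0.47, 0.16] 0.011150381828752902 [0.0504 0.0376 0.0108]
```

View pics/wz.png

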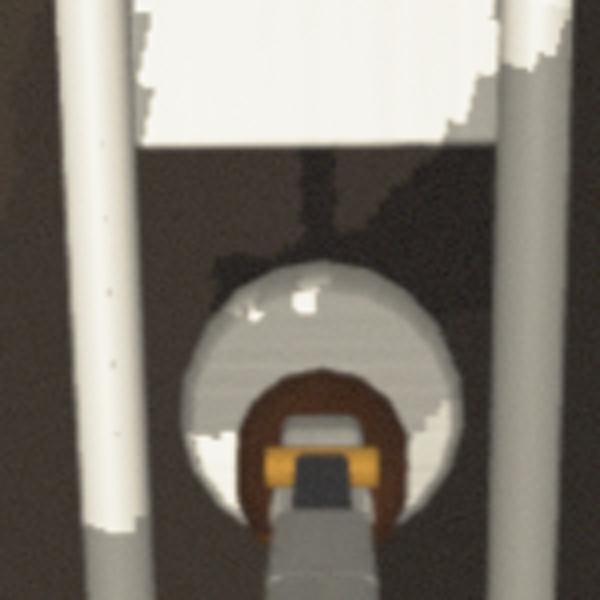

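carry_out(
  targets="0.0003 0 0 0 0 0; 0.0006 0 0 0 0 0; 0.0009 0 0 0 0 0; 0.0012 0 0 0 0 0; 0.0015 0 0 0 0 0; 0.0018 0 0 0 0 0; 0.002 0 0 0 0 0; 0.002 0 0 0 0 0",
)

```text
clock: 19.45
position: [0.6387, -0.0333, 0.3702]
eef_rot: [-25.4, 90.0, 167.9]
force: [-0.0, 0.0, -4.5]
opening: 0.0111
```

```bash
python3 f.py
```

```text
19.6 P [ 0.6388 -0.0333  0.3702] Ftool [ 5.0491 -0.1939 -0.3704] each z [-0.16, -0.43, -0.51] 0.01108989940064076 [ 0.0196  0.0302 -0.0385]
```

carry_out(
  targets="0.0002 0 0 0 0 0; 0.0004 0 0 0 0 0; 0.0006 0 0 0 0 0; 0.0008 0 0 0 0 0; 0.001 0 0 0 0 0; 0.001 0 0 0 0 0; 0.001 0 0 0 0 0; 0.001 0 0 0 0 0",
)

```text
clock: 20.4
position: [0.6389, -0.0332, 0.3697]
eef_rot: [163.4, 90.0, -3.3]
force: [-0.8, 0.1, 2.6]
opening: 0.0112
```

```bash
python3 f.py
```

```text
20.55 P [ 0.6389 -0.0333  0.3697] Ftool [-3.1414 -1.0639  1.4682] each z [1.53, 1.88, 1.0] 0.011338035414739999 [ 0.0924  0.3704 -0.0108]
```

carry_out(
  targets="-0.0002 0 0 0 0 0; -0.0004 0 0 0 0 0; -0.0004 0 0 0 0 0; -0.0004 0 0 0 0 0; -0.0004 0 0 0 0 0; -0.0004 0 0 0 0 0; -0.0004 0 0 0 0 0; -0.0004 0 0 0 0 0",
)

```text
clock: 21.35
position: [0.6388, -0.0333, 0.3697]
eef_rot: [157.2, 90.0, -9.5]
force: [-0.6, 0.6, 4.1]
opening: 0.0113
```

```bash
python3 f.py
```

```text
21.5 P [ 0.6388 -0.0333  0.3697] Ftool [-4.1984 -1.1045  0.8428] each z [0.44, 1.36, 0.72] 0.011184430145631249 [0.0791 0.1601 0.0156]
```

View pics/sz.png

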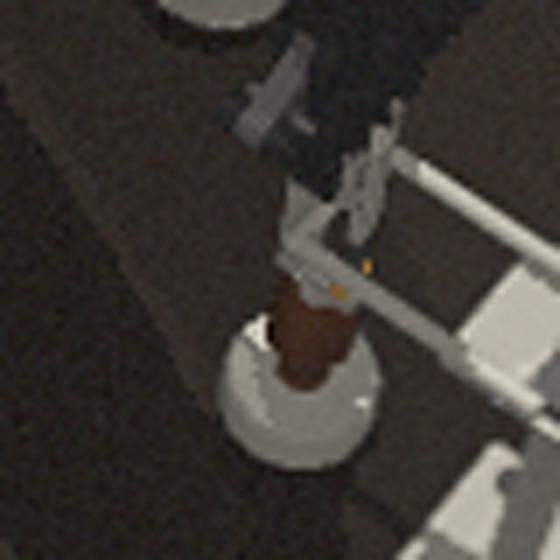

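carry_out(
  targets="-0.0002 0 0 0 0 0; -0.0004 0 0 0 0 0; -0.0005 0 0 0 0 0; -0.0005 0 0 0 0 0; -0.0005 0 0 0 0 0; -0.0005 0 0 0 0 0; -0.0005 0 0 0 0 0; -0.0005 0 0 0 0 0",
)

```text
clock: 22.3
position: [0.6387, -0.0333, 0.3699]
eef_rot: [-12.6, 90.0, -179.3]
force: [1.3, 0.4, 0.0]
opening: 0.0112
```

```bash
python3 f.py
```

```text
22.45 P [ 0.6387 -0.0333  0.3699] Ftool [ 1.3569 -0.0547 -0.9792] each z [-1.16, -1.33, -0.45] 0.010756867991356396 [-0.0393 -0.1897 -0.011 ]
```

carry_out(
  targets="0 0 0 0 0 0; 0 0 0 0 0 0; 0 0 0 0 0 0; 0 0 0 0 0 0; 0 0 0 0 0 0; 0 0 0 0 0 0; 0 0 0 0 0 0; 0 0 0 0 0 0",
  grip=0.035,
)

```text
clock: 23.25
position: [0.6387, -0.0333, 0.3701]
eef_rot: [-171.3, 90.0, 22.0]
force: [-0.6, 0.4, -0.6]
opening: 0.0353
```

```bash
python3 f.py; python3 -c "
from h import *
cv2.imwrite('pics/w9.png',manip.snapshot('wrist'))"
```

```text
23.4 P [ 0.6387 -0.0333  0.3701] Ftool [-0.0977 -0.1257  0.086 ] each z [0.09, -0.39, 0.56] 0.034912069174838474 [-0.0568 -0.0364  0.035 ]
```

View pics/w9.png

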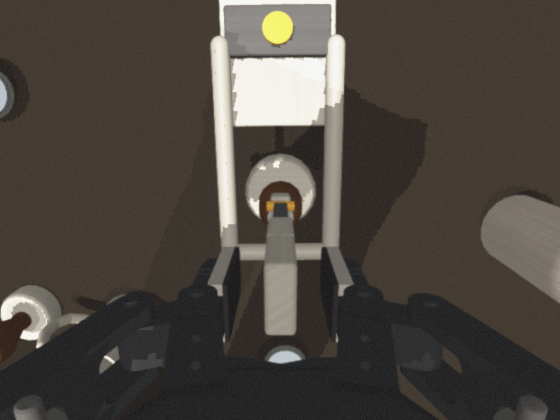

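View pics/sz.png

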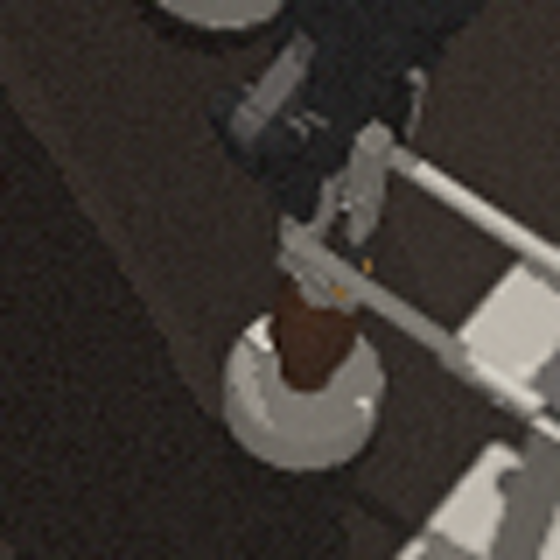

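carry_out(
  targets="-0.005 0 0 0 0 0; -0.012 0 0 0 0 0; -0.022 0 0 0 0 0; -0.037 0 0 0 0 0; -0.057 0 0 0 0 0; -0.077 0 0 0 0 0; -0.097 0 0 0 0 0; -0.11 0 0 0 0 0",
)

```text
clock: 24.25
position: [0.6388, -0.0333, 0.483]
eef_rot: [157.3, 89.8, -9.5]
force: [-0.3, 0.3, 0.2]
opening: 0.0348
```

carry_out(
  targets="0 0.01 0.015 0 0 0; 0 0.02 0.04 0 0 0; 0 0.02 0.07 0 0 0; 0 0.02 0.1 0 0 0; 0 0.02 0.13 0 0 0; 0 0.02 0.16 0 0 0; 0 0.02 0.18 0 0 0; 0 0.02 0.18 0 0 0",
)

```text
clock: 25.05
position: [0.4663, -0.0942, 0.4815]
eef_rot: [134.7, 89.9, -32.1]
force: [0.6, -0.4, 0.5]
opening: 0.0346
```

```bash
python3 -c "
from h import *
a=manip.snapshot('scene');print(manip.tip_of('scene','tab')[:1],manip.tip_of('scene','tamper')[:1])
for i in range(6): manip.snapshot('top')
b=manip.snapshot('scene');print(manip.tip_of('scene','tab')[:1])
print(np.abs(b.astype(int)-a)[200:330,260:440].mean(),manip.state()['clock'],manip.state()['force'])
cv2.imwrite('pics/s9.png',cv2.resize(b[190:320,270:410],None,fx=4.5,fy=4.5,interpolation=cv2.INTER_CUBIC))
cv2.imwrite('pics/s10.png',b)
cv2.imwrite('pics/w10.png',manip.snapshot('wrist'))"
```

```text
[{'at': [336.7, 224.2], 'p': 0.7}] [{'at': [330.3, 263.2], 'p': 0.61}]
[{'at': [338.6, 224.4], 'p': 0.6}]
2.8965099715099716 25.6 [ 0.63052762  0.32954876 -0.09274071]
```

View pics/s9.png

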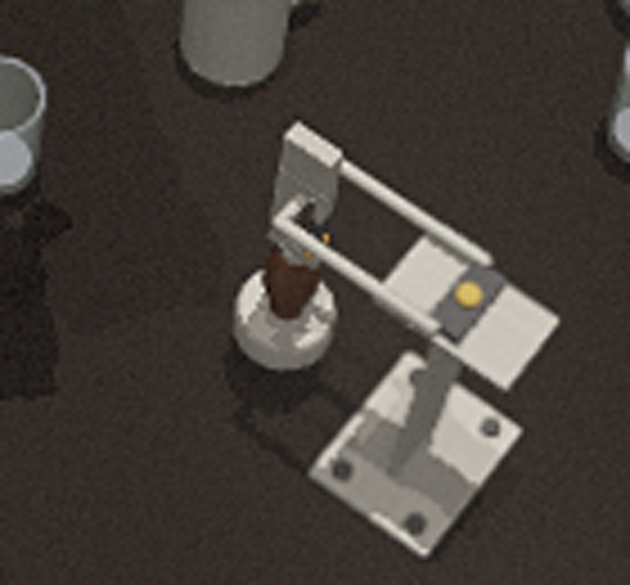

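View pics/s10.png

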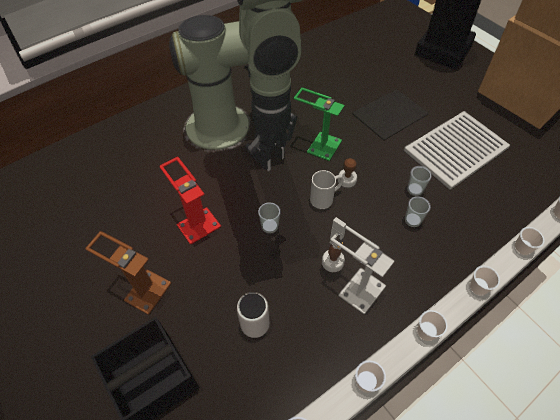

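View pics/w10.png

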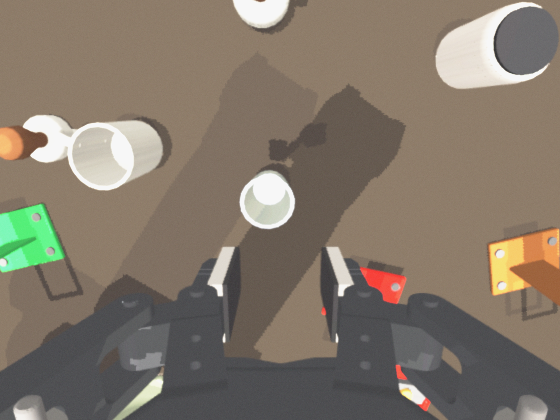

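carry_out(
  targets="0 0 0 0 0 0; 0 0 0 0 0 0; 0 0 0 0 0 0; 0 0 0 0 0 0; 0 0 0 0 0 0; 0 0 0 0 0 0; 0 0 0 0 0 0; 0 0 0 0 0 0",
)

```text
clock: 26.45
position: [0.4681, -0.0941, 0.4801]
eef_rot: [-177.1, 90.0, 16.2]
force: [0.6, -0.1, 0.2]
opening: 0.0349
```

carry_out(
  targets="0 0 0 0 0 0; 0 0 0 0 0 0; 0 0 0 0 0 0; 0 0 0 0 0 0; 0 0 0 0 0 0; 0 0 0 0 0 0; 0 0 0 0 0 0; 0 0 0 0 0 0",
)

```text
clock: 27.25
position: [0.4681, -0.0941, 0.4801]
eef_rot: [19.1, 90.0, -147.7]
force: [-0.4, -0.2, 0.8]
opening: 0.0351
```

```bash
python3 -c "
from h import *
L=[manip.snapshot('scene') for i in range(14)]
f=lambda a,b:round(float(np.abs(cv2.GaussianBlur(a,(5,5),0).astype(int)-cv2.GaussianBlur(b,(5,5),0))[215:275,318:350].max()),1)
print([f(L[0],x) for x in L[1:]])
g=lambda a,b:round(float(np.abs(cv2.GaussianBlur(a,(5,5),0).astype(int)-cv2.GaussianBlur(b,(5,5),0))[275:335,218:250].max()),1)
print('ref',[g(L[0],x) for x in L[1:]],manip.state()['clock'])
z=np.hstack([cv2.resize(b[205:285,310:360],None,fx=7,fy=7,interpolation=cv2.INTER_CUBIC) for b in (L[0],L[7])])
cv2.imwrite('pics/s11.png',z)"
```

```text
[4.0, 3.0, 3.0, 3.0, 4.0, 4.0, 4.0, 3.0, 3.0, 4.0, 4.0, 4.0, 4.0]
ref [4.0, 4.0, 4.0, 4.0, 4.0, 4.0, 4.0, 5.0, 4.0, 4.0, 5.0, 4.0, 5.0] 27.95
```

View pics/s11.png

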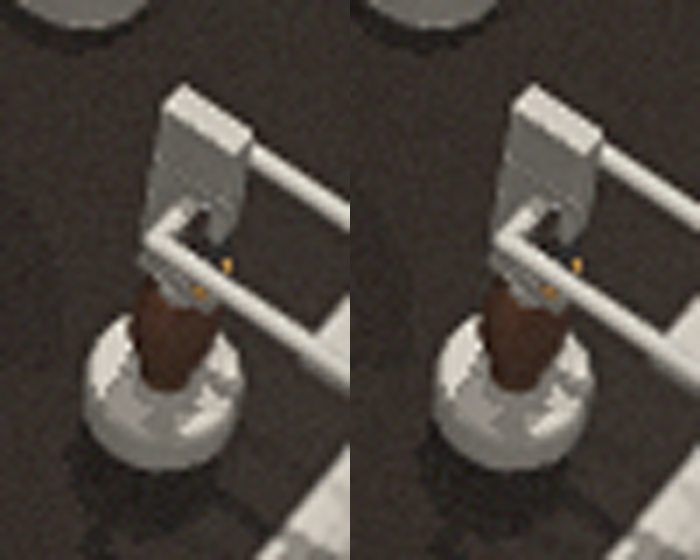

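```bash
python3 -c "
from cell import manip
print(manip.job_done(),manip.state()['clock'])"
```

```text
the job is handed in; nothing more can be done
the job is handed in; nothing more can be done
```

The hooked tamper now hangs from the front bar of the steel bracket's eye, and I have handed the job in; the last clock reading before that was about 28 s. No verdict comes back, so the points below are my own checks.

- **Hooking:** I gripped the tamper by its tab and pressed the gate about 7.5 mm below the nose onto the bar. The gate gave at 2 to 3 N. I pushed until the bar met the solid back, where the force was about 5 N, then lowered the hook about 19 mm into the crown.
- **Load on the eye:** the highest readings were about 5.4 N while pushing and about 9 N at landing, where the bar also takes the tamper's weight. These are averages of readings taken after each move, so a brief peak in between could have gone unseen.
- **Letting go:** my first 0.4 mm lift to ease the landing load did not lower it, so I lifted another 0.5 mm before opening the gripper. The arm then backed off, clear of everything.
- **Last checks:**
  - The gripper force was near zero after release.
  - Fourteen pictures over 0.7 s showed no motion of the tamper above camera noise.
  - The foot should be about 40 mm clear of the counter, worked out from the arm's height.
  - The other things look unmoved in the final picture.
- **Gate:** I judged it shut from the sideways force dropping to zero once the bar was past it, and from its place in the wrist picture. I did not measure its angle.

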